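# Two-pass scan of a culture flask on a cell imager

## Task

Scan the blue-capped culture flask on the cell imager in two passes, keeping it flat side down all the time. First lay it in the carriage's flask holder with its neck pointing in towards the lamp column, hard up against the steel back bar and the two end prongs, and run the carriage all the way in; then draw the carriage all the way out, turn the flask end for end so that its other long side lies along the back bar and its neck points out between the prongs, run the carriage all the way in again and leave it there, with the flask still hard up against bar and prongs. Do not strike the lamp, and leave the other things on the bench where they are.

Things in the scene. Friction and masses are not known exactly. Their poses are not given: they have to be found in the camera images.
- blue_flask: The workpiece: clear plastic culture flask with BLUE cap and white label, about 60 g, lying flat on the bench at any yaw. Body 76 x 48 wide x 26 mm high; neck (18 mm diameter) and cap (23 mm) stick out of one end, centred: 106 mm in all. Origin: centre of the body's underside (neck not counted); x along the length to the cap, z up. Grip it across the 48 mm width.
- blue_cap (a point): Centre of the blue cap (22 mm long): 57 mm from the flask's origin along its x, 13.5 mm above the underside.
- seat (a point): Place for the flask in the holder; moves with the carriage. Origin: where the centre of the flask body's underside lies when hard up against back bar and prongs, either way round; on the holder's grey floor, 125 mm above the bench. x points to the back bar (to the robot's right), y inward along the slide (away from the robot), z up. Its -x and +y sides are open; nothing clamps the flask.
- back_bar (a point): Middle of the top edge of the holder's steel back bar, on the face that the flask meets: 24 mm from the seat along its x. The bar is 80 mm long along the seat's y, 4 mm thick, and 8 mm high above the holder's floor.
- prongs (a point): Midway between the holder's two steel end prongs, top edge, on the face that the flask meets: 38 mm from the seat along -y. Each prong is 11 mm wide, 4 mm thick, 8 mm high; the 31 mm gap between them is for neck and cap. First the flask's flat end, after the turn the shoulders beside its neck, meet them. A jolt at the carriage's stop makes the flask slide away from them.
- carriage (a joint): The holder's carriage slides along the imager's stage: 0 = all the way out (loading end, clear of the lamp), 0.100 m = all the way in; a hard stop at both ends. It stays where it is left (friction about 2 N) and starts between 0 and 0.05. Pushing the flask outward against the prongs therefore also moves the carriage, unless it stands at its outer stop.
- handle (a point): Centre of the top of the carriage's upright grip post: aluminium with black band, 18 mm diameter, 45 mm high above the holder's floor (top 170 mm above the bench); at x = -64 mm, y = -78 mm in the seat's axes, moving with the carriage. Pinch or push it from above to slide the carriage.
- imager: Cell imager (fixed): white base 170 x 340 mm, black stage 200 x 310 mm, top 118 mm above the bench. Origin on the bench under the lens axis; its y is the carriage's inward direction (away from the robot), x points to the robot's right. The seat lies at x = 0, y = -110 mm plus the carriage's joint value. The lamp column (50 x 36 mm, 300 mm high) stands at y = +125 mm.
- lamp: The imager's lamp: round black head with white top on the lens axis, 62 mm diameter, from 203 to 313 mm above the bench, on a 34 mm wide arm (261 to 283 mm high) from the column. Origin and axes as the imager's. Not to be struck (15 N at most).
- green_flask: Bystander: the same flask with a GREEN cap, lying flat; origin and axes as the blue flask's.
- red_flask: Bystander: an equal flask with a RED cap, standing upright on its flat end, cap up, 106 mm high, foot 26 x 48 mm; origin under its centre.
- media_jar: Bystander: glass bottle with orange cap, 60 mm diameter, 110 mm high; origin under its centre.
- beaker: Bystander: clear open beaker, 60 mm diameter, 85 mm high; origin under its centre.
- tip_box: Bystander: blue pipette-tip box with clear lid, 118 x 80 mm, 67 mm high; origin under its centre.
- well_plate: Bystander: clear 12-well plate, 128 x 86 mm, 20 mm high; origin under its centre.
There are look-alikes about, which are no part of the job. Leave any brown or orange look-alike of the blue_flask alone.

How it is judged:
By the outcome, as a careful person would: the job done as asked, in the order asked, and still so for the second after the job is handed in, with the robot touching nothing.
It also fails if it takes over 72 s, if anything falls off the work surface, if the arm or the gripper's body presses on something with over 40 N, if the wrist force passes 120 N, or if a joint passes its speed limit or range.

## Robot

A 7-joint arm with a two-finger parallel gripper is mounted at the origin on the work surface. World frame = base frame: x ahead of the robot, y to its left, z up, the work surface at z = 0. Lengths are in m, angles in rad, forces in N, time in s.
With the tool pointing down it reaches from about 0.425 to 0.925 m from the base axis. Payload 6.8 kg.
Tool frame: the origin (TCP) lies at the very end of the fingers, on their centre line; the grasp point (between the pads) lies 19 mm behind it; z points along the fingers, y is the line along which they close (so a half turn about z gives the same grasp; the last joint's range is limited). The gripper opens to 85 mm and grips with 20 to 120 N. Pads are 22 mm wide; open, the fingers measure 114 mm over their backs; the gripper's body (76 mm by 85 mm) begins 54 mm behind the grasp point. The pads swing forward as they close: fully open they stand 13 mm farther back than shut.
Start: joints at [1.164, 0.477, 0.022, 1.555, -0.011, 1.109, -0.083], TCP at [0.199, -0.645, 0.231] pointing down, gripper open.
Joint ranges: [-2.96, 2.96], [-0.34, 2.1], [-1.41, 1.46], [0.24, 2.44], [-1.37, 4.51], [0.17, 1.92], [-2.96, 2.96]. Speed limits (rad/s): [2.39, 2.39, 3.14, 3.14, 3.14, 3.14, 3.14].

## Interface

Orientations are given as a rotation vector (axis times angle).
In Python, from bench import r gives the robot as it stands. The module is installed in compiled form; this text tells all that it offers.
- The arm moves only by the tool servo_tool, never from a script. Its argument "commands" is a list of rows, each a list of 7 numbers: the turn, a rotation vector about the world's x, y, z in degrees, then the shift along the world's x, y, z in mm, then the closure, from 0 (fully open) to 1 (shut). A call has 1 to 5 rows; each row is the pose to reach, as a shift and turn from the pose commanded when the call began; what a row does not reach only later rows make up. A row lasts 1/12 s, in which the tool goes at most 41.7 mm and 7.16 degrees, less where a joint would pass 70% of its speed; a pose out of reach is approached as far as the arm can. A call with a gripper value outside its range is refused whole. The fingers move at their own pace and stop on an object; "force" is the grip in N (left out, the last holds). Time passes only in rows, so rows that repeat a pose let the fingers close. It gives the time, the measured TCP pose, the force, the opening and the grip force at its end, in the units of the state.
- r.get_obs(): the state, without advancing time (a new reading comes with each control period).
- r.grab_frame(name): name is "scene" or "top" or "wrist"; returns (picture, depth): 384x512x3 uint8, blue, green, red; 384x512 float32, m along the optical axis (not along the pixel's ray), 0 where there is no reading.
- r.camera_info(name): a dict with "vertical_fov" (degrees; the focal length in pixels is half the picture's height over the tangent of half this angle, whatever the lens; pixels are square), "cx", "cy" (the principal point, pixels), "D" ([k1, k2, p1, p2, k3] as OpenCV has them; the pictures are not rectified), "cam_to_world" (4x4, takes a point from camera to world coordinates); the wrist camera has in their place "T_tool_cam" (4x4, takes a point from camera to tool coordinates, whose origin is the TCP and whose axes are the flange's). Camera axes: x right, y up, looking along -z (the intrinsics and any distortion apply to the point x, -y, -z); pixel columns grow to the right and rows downward; lengths in m; the calibration is good to about 2 mm. A picture is of the moment at which its call begins: read the wrist's pose just before it. camera_info takes no time and is no camera call.
- r.hand_in(): hands the job in; it is judged then, once.
The state is a dict: "clock": time; "joints": joint angles; "qvel": joint speeds; "tau": joint torques, N m; "tcp_pos": TCP position; "orientation": TCP orientation; "contact_force": force on the tool from outside, world axes, zero at the start; "moment": the same for the moment, N m; "grip_width": finger opening in m; "gripper_force": force on a finger pad.
Only numpy, scipy, OpenCV 4.12 (cv2) and the standard library are available. Lean on these libraries where they do the work, as an engineer would, in place of code of your own. Each camera call takes 0.05 s, during which the arm holds its last target. There are 200 camera calls.

## Working session

There is one attempt and no reset: what is moved stays moved. The work goes in short steps, Python scripts to look and compute and a tool call to move; the robot and the scene stay as the last step left them, time stands still between calls to the robot, and variables do not carry over. Pictures are saved under pics/ and viewed, at most 10 in all, crops included, and the job is handed in when it is done.

Besides the shell and the picture viewer there is one more tool, called after "Call:" by a JSON object that holds its "fn" and its "kwargs", one argument or row to a line. servo_tool: Moves the arm, as the interface text tells. Its arguments: {"type":"object","properties":{"commands":{"type":"array"},"force":{"type":"number"}},"required":["commands"]}

```bash
mkdir -p pics; cat > h.py <<'E'
import numpy as np, cv2
from bench import r
from scipy.spatial.transform import Rotation as R
def K(n):
    c=r.camera_info(n); f=192/np.tan(np.radians(c["vertical_fov"])/2)
    return c,np.array([[f,0,c["cx"]],[0,f,c["cy"]],[0,0,1.]]),np.array(c["D"],float)
def pose(n,c,o=None):
    if n!="wrist": return np.array(c["cam_to_world"])
    T=np.eye(4);T[:3,:3]=R.from_rotvec(o["orientation"]).as_matrix();T[:3,3]=o["tcp_pos"]
    return T@np.array(c["T_tool_cam"])
def rays(n,uv,o=None):
    c,k,D=K(n); p=cv2.undistortPoints(np.array(uv,float).reshape(-1,1,2),k,D).reshape(-1,2)
    T=pose(n,c,o); d=np.c_[p[:,0],-p[:,1],-np.ones(len(p))]@T[:3,:3].T
    return T[:3,3],d
def onz(n,uv,z,o=None):
    t,d=rays(n,uv,o); return t+d*((z-t[2])/d[:,2])[:,None]
def grab(n,name):
    o=r.get_obs(); im,dp=r.grab_frame(n); cv2.imwrite(f"pics/{name}.png",im); np.save(f"pics/{name}.npy",dp); return o,im,dp
E
python3 - <<'E'
from h import *
for n in("top","scene"):
    grab(n,n+"0"); c,k,D=K(n); print(n,k[0,0],D,np.round(c["cam_to_world"],3).tolist())
o=r.get_obs();print(o["tcp_pos"],o["orientation"],o["clock"],np.round(r.camera_info("wrist")["T_tool_cam"],3).tolist())
E
```

```text
top 497.99762423577715 [-0.11081019  0.          0.          0.          0.        ] [[0.027, 0.996, -0.084, 0.378], [-1.0, 0.026, -0.015, -0.036], [-0.013, 0.084, 0.996, 1.808], [0.0, 0.0, 0.0, 1.0]]
scene 450.50951760778884 [-0.04939563  0.          0.          0.          0.        ] [[0.988, -0.118, 0.099, 0.654], [0.153, 0.675, -0.722, -1.173], [0.019, 0.728, 0.685, 1.234], [0.0, 0.0, 0.0, 1.0]]
[ 0.19852647 -0.64459074  0.2304219 ] [-3.10499004e+00 -4.67454512e-01  5.78120097e-04] 0.1 [[-0.001, 0.964, 0.265, 0.067], [1.0, 0.001, 0.001, -0.001], [0.0, 0.265, -0.964, -0.142], [0.0, 0.0, 0.0, 1.0]]
```

View pics/top0.png

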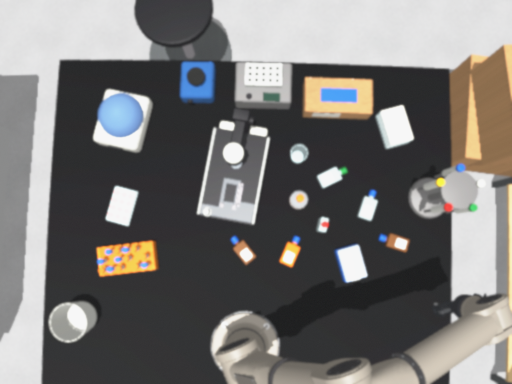

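View pics/scene0.png

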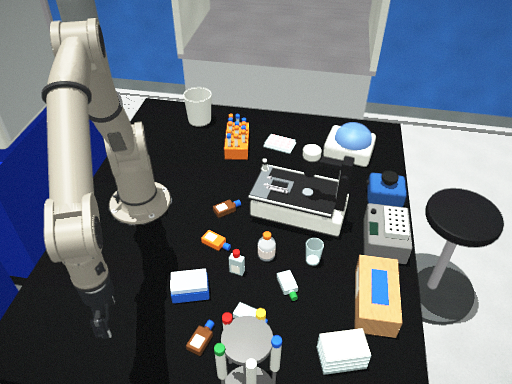

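Top view: blue-capped clear flask at about (368,205), its cap at (373,193). The holder is at (231,193), grip post at (208,211), lamp top at (233,153). Brown and orange look-alikes are at (244,251), (290,252) and (397,243).

```bash
python3 - <<'E'
from h import *
im=cv2.imread("pics/top0.png");hsv=cv2.cvtColor(im,cv2.COLOR_BGR2HSV)
def blobs(m,x0,y0,x1,y1,z,lab):
    w=np.zeros_like(m);w[y0:y1,x0:x1]=m[y0:y1,x0:x1]
    n,L,s,c=cv2.connectedComponentsWithStats(w)
    for i in range(1,n):
        if s[i,4]>8: print(lab,s[i].tolist(),np.round(c[i],1),np.round(onz("top",c[i],z)[0],4))
blue=cv2.inRange(hsv,(100,120,80),(130,255,255)); white=cv2.inRange(hsv,(0,0,170),(180,60,255))
blobs(blue,355,180,390,230,.0135,"cap"); blobs(white,350,185,385,230,.026,"body")
blobs(white,215,138,250,170,.313,"lamp"); 
blobs(white,195,200,220,220,.17,"handle")
# big crop of the imager and flask
a=cv2.resize(im[105:235,185:285],None,fx=4.4,fy=4.4,interpolation=cv2.INTER_CUBIC)
b=cv2.resize(im[165:235,345:395],None,fx=6.5,fy=6.5,interpolation=cv2.INTER_CUBIC)
o=np.zeros((575,780,3),np.uint8);o[:a.shape[0],:a.shape[1]]=a;o[:b.shape[0],445:445+b.shape[1]]=b
cv2.imwrite("pics/crop1.png",o)
E
```

```text
cap [368, 189, 9, 8, 55] [372.4 192.3] [ 0.5623 -0.4472  0.0135]
body [358, 196, 20, 25, 323] [367.5 207.8] [ 0.5045 -0.4271  0.026 ]
lamp [223, 142, 21, 22, 362] [232.9 152.5] [0.642 0.047 0.313]
lamp [233, 164, 8, 5, 24] [236.7 166.4] [0.5997 0.0342 0.313 ]
handle [197, 200, 23, 17, 259] [208.1 209.3] [0.4756 0.1311 0.17  ]
```

View pics/crop1.png

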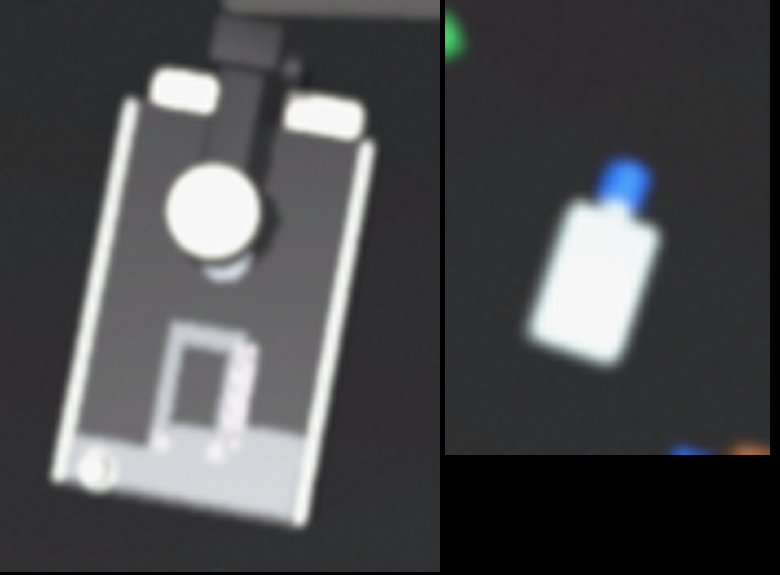

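The crop shows the holder cleanly: back bar at about (240,385), prongs at (160,440) and (215,452), post at (97,470), lamp top at (213,211). The flask's cap points up-right, so its yaw is roughly -19°. The slide's inward yaw is about -9.3°. I'll move the wrist camera over the flask.

Call:
{"fn": "servo_tool", "kwargs": {
  "commands": [
    [0, 0, -7, 30, 25, 4, 0.0],
    [0, 0, -14, 60, 50, 8, 0.0],
    [0, 0, -21, 90, 75, 12, 0.0],
    [0, 0, -28, 120, 100, 16, 0.0],
    [0, 0, -36, 150, 125, 20, 0.0]
  ]
}}

```text
clock: 0.52
tcp_pos: [0.3496, -0.5186, 0.251]
orientation: [-3.101, 0.502, 0.001]
contact_force: [-0.0, 0.1, -0.4]
grip_width: 0.0855
gripper_force: 0.0
```

Call:
{"fn": "servo_tool", "kwargs": {
  "commands": [
    [0, 0, 0, 30, 25, 0, 0.0],
    [0, 0, 0, 60, 50, 0, 0.0],
    [0, 0, 0, 90, 75, 0, 0.0],
    [0, 0, 0, 110, 90, 0, 0.0],
    [0, 0, 0, 110, 90, 0, 0.0]
  ]
}}

```text
clock: 0.93
tcp_pos: [0.4649, -0.4237, 0.2507]
orientation: [-3.102, 0.475, -0.003]
contact_force: [-0.0, 0.6, -0.2]
grip_width: 0.0852
gripper_force: 0.0
```

```bash
python3 - <<'E'
from h import *
o,im,dp=grab("wrist","w1"); print(o["tcp_pos"],o["orientation"],o["clock"],np.round(o["joints"],2))
E
```

```text
[ 0.46493581 -0.42370815  0.25072896] [-3.10162762e+00  4.75262519e-01 -2.89575966e-03] 0.9333 [ 0.61  0.38  0.04  1.65 -0.02  1.11 -1.22]
```

View pics/w1.png

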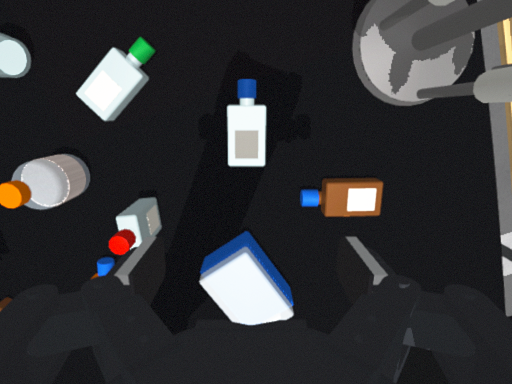

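The wrist view shows the blue flask with its cap at (247,90), body at (227–266, 105–166). The red flask at (135,225) and the brown one at (350,197) are clear of the fingers.

```bash
python3 - <<'E'
from h import *
im=cv2.imread("pics/w1.png");o=r.get_obs();hsv=cv2.cvtColor(im,cv2.COLOR_BGR2HSV)
m=cv2.inRange(hsv,(0,0,110),(180,80,255));w=np.zeros_like(m);w[99:175,215:280]=m[99:175,215:280]
w=cv2.morphologyEx(w,cv2.MORPH_OPEN,np.ones((13,13)))
c=max(cv2.findContours(w,0,2)[0],key=cv2.contourArea)
P=onz("wrist",c.reshape(-1,2),.026,o)[:,:2]*1000
q=cv2.minAreaRect(P.astype(np.float32));print("body",q)
b=cv2.inRange(hsv,(100,120,50),(130,255,255));w=np.zeros_like(b);w[70:110,225:270]=b[70:110,225:270]
M=cv2.moments(w,True);cap=onz("wrist",[M["m10"]/M["m00"],M["m01"]/M["m00"]],.018,o)[0]*1000;print("cap",cap)
d=cap[:2]-q[0];print(np.hypot(*d),np.degrees(np.arctan2(d[1],d[0])))
# imager from top view
t=cv2.imread("pics/top0.png");g=cv2.cvtColor(t,cv2.COLOR_BGR2GRAY)
cr=lambda x,y:(185+(x+.5)/4.4-.5,105+(y+.5)/4.4-.5)
for n,xy,z in[("lamp",(213,211),.313),("post",(97,470),.17),("railL0",(58,478),.122),("railL1",(130,100),.122),("railR0",(300,520),.122),("railR1",(368,145),.122),("bar0",(232,440),.133),("bar1",(250,345),.133),("prL",(160,440),.133),("prR",(216,452),.133)]:
    print(n,np.round(onz("top",cr(*xy),z)[0,:2]*1000))
E
```

```text
body ((503.27435302734375, -432.3104248046875), (47.24934768676758, 82.31145477294922), 72.91021728515625)
cap [ 554.9346323  -449.39799754   18.        ]
54.41295430972023 -18.302568157719964
lamp [642.  47.]
post [468. 136.]
railL0 [464. 171.]
railL1 [762. 125.]
railR0 [437. -17.]
railR1 [731. -62.]
bar0 [496.  37.]
bar1 [570.  25.]
prL [495.  92.]
prR [487.  49.]
```

Call:
{"fn": "servo_tool", "kwargs": {
  "commands": [
    [0, 0, 0, 9, -1, -40, 0.0],
    [0, 0, 0, 17, -2, -80, 0.0],
    [0, 0, 0, 17, -2, -120, 0.0],
    [0, 0, 0, 17, -2, -160, 0.0],
    [0, 0, 0, 17, -2, -200, 0.0]
  ]
}}

```text
clock: 1.4
tcp_pos: [0.4742, -0.4332, 0.0495]
orientation: [3.102, -0.494, -0.001]
contact_force: [-0.5, -1.1, -0.0]
grip_width: 0.0855
gripper_force: 0.0
```

Call:
{"fn": "servo_tool", "kwargs": {
  "commands": [
    [0, 0, 0, 0, 0, -25, 0.0],
    [0, 0, 0, 0, 0, -42, 0.0],
    [0, 0, 0, 0, 0, -42, 0.2],
    [0, 0, 0, 0, 0, -42, 1.0],
    [0, 0, 0, 0, 0, -42, 1.0]
  ],
  "force": 30
}}

```text
clock: 1.82
tcp_pos: [0.4757, -0.4333, 0.0105]
orientation: [3.101, -0.493, 0.002]
contact_force: [0.8, 0.2, 1.4]
grip_width: 0.0516
gripper_force: 0.2
```

Call:
{"fn": "servo_tool", "kwargs": {
  "commands": [
    [0, 0, 0, 0, 0, 0, 1.0],
    [0, 0, 0, 0, 0, 0, 1.0]
  ]
}}

```text
clock: 1.98
tcp_pos: [0.4765, -0.4332, 0.0111]
orientation: [3.101, -0.492, 0.004]
contact_force: [-0.1, -0.2, 2.6]
grip_width: 0.0478
gripper_force: 30.9
```

Call:
{"fn": "servo_tool", "kwargs": {
  "commands": [
    [0, 0, 0, 0, 0, 30, 1.0],
    [0, 0, 0, 0, 0, 70, 1.0],
    [0, 0, 0, 0, 0, 110, 1.0],
    [0, 0, 0, 0, 0, 145, 1.0],
    [0, 0, 0, 0, 0, 160, 1.0]
  ]
}}

```text
clock: 2.4
tcp_pos: [0.4777, -0.4342, 0.1762]
orientation: [3.098, -0.492, 0.013]
contact_force: [1.2, -0.0, -0.7]
grip_width: 0.0479
gripper_force: 31.2
```

Call:
{"fn": "servo_tool", "kwargs": {
  "commands": [
    [0, 0, 0, 0, 15, 0, 1.0],
    [0, 0, 0, 0, 50, 0, 1.0],
    [0, 0, 0, 0, 90, 0, 1.0],
    [0, 0, 2, 2, 130, 0, 1.0],
    [0, 0, 4, 4, 170, 0, 1.0]
  ]
}}

```text
clock: 2.82
tcp_pos: [0.4785, -0.2595, 0.1688]
orientation: [-3.118, 0.381, 0.001]
contact_force: [1.7, -0.7, -1.0]
grip_width: 0.0477
gripper_force: 31.2
```

Call:
{"fn": "servo_tool", "kwargs": {
  "commands": [
    [0, 0, 2, 2, 40, 0, 1.0],
    [0, 0, 4, 4, 80, 0, 1.0],
    [0, 0, 5, 6, 120, 0, 1.0],
    [0, 0, 5, 8, 160, 0, 1.0],
    [0, 0, 5, 10, 200, 0, 1.0]
  ]
}}

```text
clock: 3.23
tcp_pos: [0.4883, -0.0597, 0.169]
orientation: [3.132, -0.246, -0.001]
contact_force: [1.0, -0.7, 0.1]
grip_width: 0.0477
gripper_force: 31.2
```

Call:
{"fn": "servo_tool", "kwargs": {
  "commands": [
    [0, 0, 0, 1, 40, 0, 1.0],
    [0, 0, 0, 2, 80, 0, 1.0],
    [0, 0, 0, 2, 110, 0, 1.0],
    [0, 0, 0, 2, 130, 0, 1.0],
    [0, 0, 0, 2, 141, 0, 1.0]
  ]
}}

```text
clock: 3.65
tcp_pos: [0.4903, 0.0827, 0.169]
orientation: [-3.132, 0.239, 0.001]
contact_force: [0.5, 0.0, -0.4]
grip_width: 0.0482
gripper_force: 31.2
```

Call:
{"fn": "servo_tool", "kwargs": {
  "commands": [
    [0, 0, 0, 0, 0, 0, 1.0],
    [0, 0, 0, 0, 0, 0, 1.0],
    [0, 0, 0, 0, 0, 0, 1.0]
  ]
}}

```text
clock: 3.9
tcp_pos: [0.4914, 0.0768, 0.169]
orientation: [3.13, -0.251, -0.001]
contact_force: [-0.5, 0.7, -1.1]
grip_width: 0.048
gripper_force: 31.2
```

```bash
python3 - <<'E'
from h import *
o,im,dp=grab("wrist","w2"); print(o["tcp_pos"],o["orientation"],o["clock"],np.round(o["joints"],2))
a=o["orientation"];print(2*np.degrees(np.arctan2(a[1],a[0]))%360-360)
E
```

```text
[0.4913585  0.07681133 0.16900669] [ 3.13038748e+00 -2.50785233e-01 -8.84138030e-04] 3.9 [-0.1   0.27 -0.21  2.02  0.08  0.85 -2.08]
-9.160727123784795
```

View pics/w2.png

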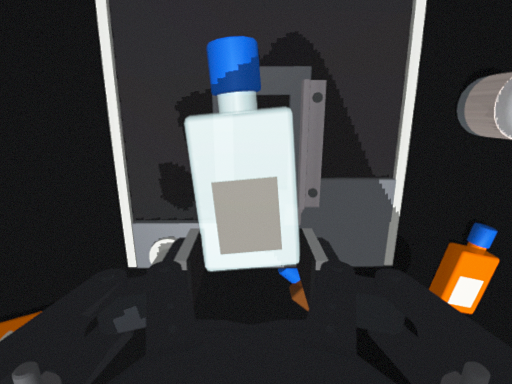

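The wrist view shows the gripped flask with its cap at (233,66) and body at (187–298, 108–268). The holder's bar is at (313,80–205) and the stage rails at x≈105–130 and 390–425. The flask looks slightly skewed, so I'll measure it.

```bash
python3 - <<'E'
from h import *
im=cv2.imread("pics/w2.png");o=r.get_obs();dp=np.load("pics/w2.npy")
f=lambda uv,z:np.round(onz("wrist",uv,z,o)[:,:2]*1000,1)
A=lambda p:np.degrees(np.arctan2(*(p[1]-p[0])[::-1]))
zt=.184
L=f([(207,262),(188,125)],zt);Rr=f([(298,258),(292,112)],zt)
print("flask L",L.tolist(),A(L),"R",Rr.tolist(),A(Rr)); 
print("cap",f([(234,66)],zt-.002),"flat end",f([(253,267)],zt))
b=f([(304,82),(301,205)],.133)[::-1];print("bar inner",b.tolist(),A(b))
for n,e in(("railL",[(131,265),(106,10)]),("railR",[(386,262),(417,10)])): e=f(e,.122);print(n,e.tolist(),A(e))
print("depths z of flask, bar, floor:",[float(dp[y,x]) for x,y in((246,150),(314,140),(280,72),(360,220))])
cv2.imwrite("pics/w2c.png",cv2.resize(im[55:275,140:360],None,fx=2.7,fy=2.7,interpolation=cv2.INTER_CUBIC))
E
```

```text
flask L [[491.6, 99.2], [557.0, 94.2]] -4.37190658262186 R [[486.6, 55.1], [555.1, 49.5]] -4.673641144441505
cap [[577.3  70.7]] flat end [[485.4  77.5]]
bar inner [[495.5, 44.0], [569.7, 33.5]] -8.054414446381749
railL [[465.7, 170.6], [629.5, 141.3]] -10.141619845509322
railR [[437.9, -14.1], [600.5, -39.5]] -8.878509295749833
depths z of flask, bar, floor: [0.12896275520324707, 0.18291480839252472, 0.175094872713089, 0.1976412981748581]
```

View pics/w2c.png

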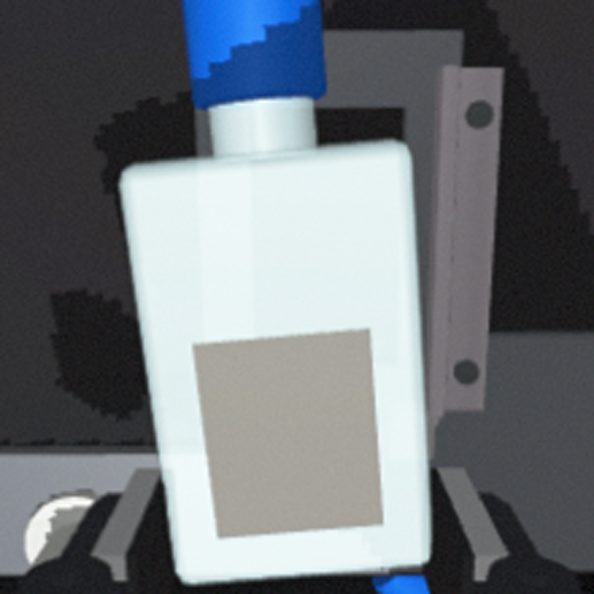

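Call:
{"fn": "servo_tool", "kwargs": {
  "commands": [
    [0, 0, -2, 10, -2, 0, 1.0],
    [0, 0, -4.5, 22, -5, 0, 1.0],
    [0, 0, -4.5, 26, -6, -5, 1.0],
    [0, 0, -4.5, 26, -6, -20, 1.0],
    [0, 0, -4.5, 26, -6, -29, 1.0]
  ]
}}

```text
clock: 4.37
tcp_pos: [0.5179, 0.0717, 0.1391]
orientation: [3.119, -0.373, -0.001]
contact_force: [-1.0, -0.5, -1.4]
grip_width: 0.0478
gripper_force: 31.2
```

Call:
{"fn": "servo_tool", "kwargs": {
  "commands": [
    [0, 0, 0, 0, 0, -1, 1.0],
    [0, 0, 0, 0, 0, -3, 1.0],
    [0, 0, 0, 0, 0, -4, 1.0],
    [0, 0, 0, 0, 0, -4, 1.0]
  ]
}}

```text
clock: 4.7
tcp_pos: [0.5178, 0.0728, 0.1365]
orientation: [-3.12, 0.37, -0.0]
contact_force: [0.5, -0.1, -0.4]
grip_width: 0.0481
gripper_force: 31.2
```

```bash
python3 - <<'E'
from h import *
o,im,dp=grab("wrist","w3"); print(o["tcp_pos"],o["contact_force"],o["clock"])
a=o["orientation"];print(2*np.degrees(np.arctan2(a[1],a[0]))%360-360)
cv2.imwrite("pics/w3c.png",cv2.resize(im[20:300,120:400],None,fx=2.1,fy=2.1,interpolation=cv2.INTER_CUBIC))
E
```

```text
[0.51775661 0.07281525 0.13649097] [ 0.48268458 -0.07442501 -0.44659787] 4.7
-13.526708149515173
```

View pics/w3c.png

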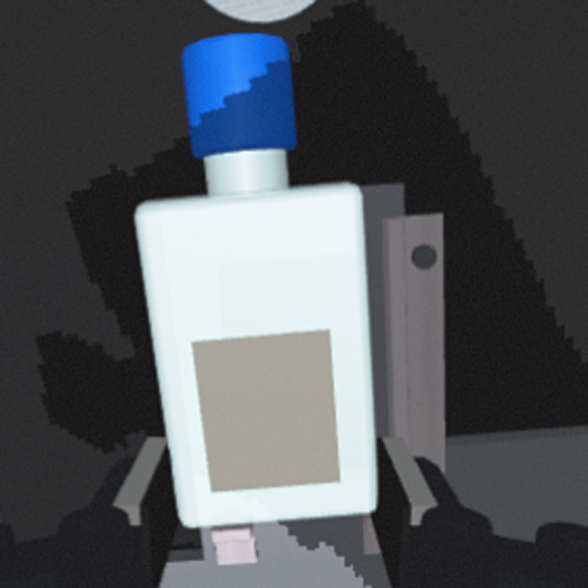

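The flask lies parallel to the bar with a small gap. The left prong shows at (235,545) in the crop, just beyond the flat end. Next I'll press outward, then towards the bar.

Call:
{"fn": "servo_tool", "kwargs": {
  "commands": [
    [0, 0, 0, -2, 0, -1, 1.0],
    [0, 0, 0, -4, 0, -1, 1.0],
    [0, 0, 0, -6, 1, -1, 1.0],
    [0, 0, 0, -8, 1, -1, 1.0],
    [0, 0, 0, -8, 1, -1, 1.0]
  ]
}}

```text
clock: 5.17
tcp_pos: [0.5099, 0.0741, 0.136]
orientation: [-3.119, 0.369, -0.002]
contact_force: [0.3, 0.8, 4.1]
grip_width: 0.0481
gripper_force: 31.7
```

Call:
{"fn": "servo_tool", "kwargs": {
  "commands": [
    [0, 0, 0, 0, -2, 0, 1.0],
    [0, 0, 0, -1, -4, 0, 1.0],
    [0, 0, 0, -1, -5, 0, 1.0],
    [0, 0, 0, -1, -6, 0, 1.0],
    [0, 0, 0, -1, -6, 0, 1.0]
  ]
}}

```text
clock: 5.58
tcp_pos: [0.5091, 0.0687, 0.136]
orientation: [-3.119, 0.369, -0.002]
contact_force: [0.5, 1.8, 6.5]
grip_width: 0.0479
gripper_force: 31.9
```

Call:
{"fn": "servo_tool", "kwargs": {
  "commands": [
    [0, 0, 0, 0, -1, 0.5, 1.0],
    [0, 0, 0, 0, -2, 0.5, 1.0],
    [0, 0, 0, 0, -3, 0.5, 1.0],
    [0, 0, 0, 0, -3, 0.5, 1.0]
  ]
}}

```text
clock: 5.92
tcp_pos: [0.5087, 0.0672, 0.1361]
orientation: [-3.117, 0.367, -0.0]
contact_force: [-0.2, 7.8, 2.6]
grip_width: 0.0482
gripper_force: 31.3
```

Call:
{"fn": "servo_tool", "kwargs": {
  "commands": [
    [0, 0, 0, -1, 0, 0, 1.0],
    [0, 0, 0, -2, 0, 0, 1.0],
    [0, 0, 0, -3, 0, 0, 1.0],
    [0, 0, 0, -3, 0, 0, 1.0]
  ]
}}

```text
clock: 6.25
tcp_pos: [0.5069, 0.0675, 0.1362]
orientation: [-3.116, 0.367, -0.004]
contact_force: [3.7, 7.8, 0.6]
grip_width: 0.0475
gripper_force: 31.4
```

Call:
{"fn": "servo_tool", "kwargs": {
  "commands": [
    [0, 0, 0, -1, 0, 0, 1.0],
    [0, 0, 0, -2, 0, 0, 1.0],
    [0, 0, 0, -3, 0, 0, 1.0],
    [0, 0, 0, -3, 0, 0, 1.0]
  ]
}}

```text
clock: 6.58
tcp_pos: [0.5046, 0.0678, 0.1365]
orientation: [-3.116, 0.366, -0.007]
contact_force: [5.2, 8.3, -0.6]
grip_width: 0.0476
gripper_force: 31.4
```

Call:
{"fn": "servo_tool", "kwargs": {
  "commands": [
    [0, 0, 0, -1, 0, 0, 1.0],
    [0, 0, 0, -2, 0, 0, 1.0],
    [0, 0, 0, -2, 0, 0, 1.0]
  ]
}}

```text
clock: 6.83
tcp_pos: [0.5036, 0.0679, 0.1367]
orientation: [-3.115, 0.367, -0.01]
contact_force: [7.3, 8.6, -2.1]
grip_width: 0.0478
gripper_force: 30.8
```

Call:
{"fn": "servo_tool", "kwargs": {
  "commands": [
    [0, 0, 0, 0, 1, 0, 0.4],
    [0, 0, 0, 1, 4, 0, 0.2],
    [0, 0, 0, 2, 5, 0, 0.1],
    [0, 0, 0, 3, 5, 5, 0.1],
    [0, 0, 0, 3, 5, 25, 0.1]
  ]
}}

```text
clock: 7.25
tcp_pos: [0.5012, 0.0688, 0.1584]
orientation: [3.117, -0.37, -0.01]
contact_force: [-0.3, 0.2, -1.0]
grip_width: 0.0769
gripper_force: 0.0
```

Call:
{"fn": "servo_tool", "kwargs": {
  "commands": [
    [0, 0, 0, -10, 0, 15, 0.1],
    [0, 0, 0, -30, 0, 20, 0.1],
    [0, 0, 0, -40, 0, 20, 0.1],
    [0, 0, 0, -40, 0, 20, 0.1],
    [0, 0, 0, -40, 0, 20, 0.1]
  ]
}}

```text
clock: 7.67
tcp_pos: [0.4632, 0.0694, 0.1805]
orientation: [3.119, -0.37, -0.001]
contact_force: [0.6, 0.2, -0.4]
grip_width: 0.0772
gripper_force: 0.0
```

```bash
python3 - <<'E'
from h import *
o,im,dp=grab("wrist","w4"); print(o["tcp_pos"],o["contact_force"],o["clock"],o["grip_width"])
a=o["orientation"];print(2*np.degrees(np.arctan2(a[1],a[0]))%360-360)
cv2.imwrite("pics/w4c.png",cv2.resize(im[0:300,100:420],None,fx=2,fy=2,interpolation=cv2.INTER_CUBIC))
E
```

```text
[0.46321695 0.06941073 0.18048588] [ 0.63909879  0.20682537 -0.4036033 ] 7.6667 0.07719969303804274
-13.530217732922665
```

View pics/w4c.png

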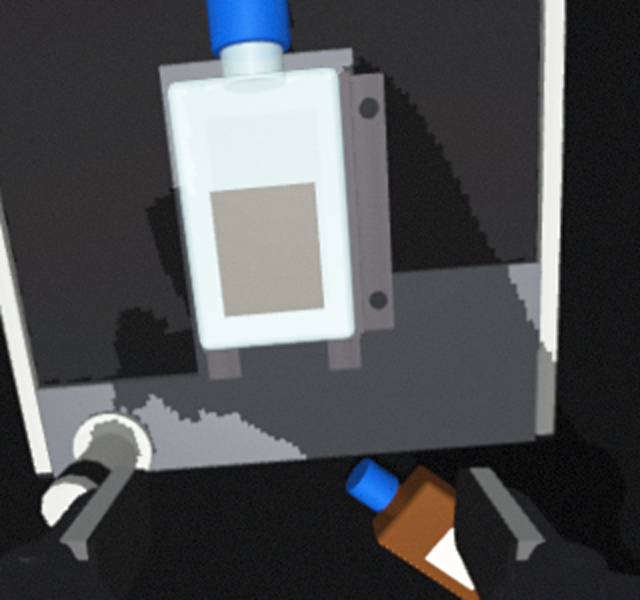

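The view shows the flask in the holder against the bar, with both prongs at its flat end at (225,362) and (345,353). The post's base is at (113,445) and its top at (65,505). I'll measure the fit and the post.

```bash
cat >> h.py <<'E'
def yaw(o): a=o["orientation"]; return (2*np.degrees(np.arctan2(a[1],a[0]))+180)%360-180
def seatcoords(P,org=(642,47),y=-9.0):
    u=np.array([np.cos(np.radians(y)),np.sin(np.radians(y))]);rt=np.array([u[1],-u[0]])
    d=np.atleast_2d(P)[:,:2]-org; return np.c_[d@rt,d@u]
E
python3 - <<'E'
from h import *
o=r.get_obs()
c=lambda *p:[(100+x/2-.25,y/2-.25) for x,y in p]
A=lambda p:np.degrees(np.arctan2(*(p[1]-p[0])[::-1]))
f=lambda uv,z:onz("wrist",uv,z,o)[:,:2]*1000
for n,p,z in[("flaskR",((354,325),(339,80)),.150),("flaskL",((202,335),(170,95)),.150),("flat",((205,348),(350,336)),.148),("barOut",((394,327),(384,75)),.133),("barIn",((354,327),(348,75)),.133),("railR",((553,430),(565,0)),.122),("prongsOut",((210,379),(359,368)),.133)]:
    q=f(c(*p),z);print(n,np.round(q,1).tolist(),round(A(q),1),np.round(seatcoords(q),1).tolist())
print("post",f(c((66,503)),.166),f(c((113,446)),.127))
E
```

```text
flaskR [[497.2, 46.3], [563.9, 35.9]] -8.9 [[23.3, -142.9], [23.2, -75.4]]
flaskL [[505.0, 91.5], [571.2, 81.7]] -8.5 [[-22.5, -142.3], [-23.2, -75.4]]
flat [[500.6, 92.2], [493.8, 48.1]] -98.8 [[-22.5, -146.7], [22.1, -146.6]]
barOut [[490.3, 32.8], [565.6, 20.7]] -9.1 [[37.8, -147.6], [37.9, -71.4]]
barIn [[493.4, 45.6], [568.1, 31.2]] -11.0 [[24.6, -146.6], [27.2, -70.6]]
railR [[436.7, -18.3], [576.1, -40.3]] -9.0 [[96.6, -192.6], [96.5, -51.4]]
prongsOut [[487.5, 96.7], [479.4, 46.9]] -99.2 [[-24.9, -160.4], [25.5, -160.6]]
post [[467.97952289 141.94616342]] [[470.28345352 139.12427689]]
```

Call:
{"fn": "servo_tool", "kwargs": {
  "commands": [
    [0, 0, 2, 20, -1, 0, 0.1],
    [0, 0, 4.5, 45, -2, 0, 0.1],
    [0, 0, 4.5, 54, -2, 0, 0.1],
    [0, 0, 4.5, 54, -2, -15, 0.1],
    [0, 0, 4.5, 54, -2, -35, 0.1]
  ]
}}

```text
clock: 8.13
tcp_pos: [0.5199, 0.068, 0.1461]
orientation: [-3.131, 0.25, -0.004]
contact_force: [-0.1, 0.2, 0.5]
grip_width: 0.0768
gripper_force: 0.0
```

Call:
{"fn": "servo_tool", "kwargs": {
  "commands": [
    [0, 0, 0, 0, 0, -9, 0.1],
    [0, 0, 0, 0, 0, -9, 0.1],
    [0, 0, 0, 0, 0, -9, 1.0],
    [0, 0, 0, 0, 0, -9, 1.0],
    [0, 0, 0, 0, 0, -9, 1.0]
  ],
  "force": 25
}}

```text
clock: 8.55
tcp_pos: [0.5185, 0.068, 0.138]
orientation: [-3.131, 0.248, -0.003]
contact_force: [0.8, -0.1, -0.6]
grip_width: 0.047
gripper_force: 26.1
```

Call:
{"fn": "servo_tool", "kwargs": {
  "commands": [
    [0, 0, 0, 0, 0, 0, 1.0],
    [0, 0, 0, -1, 0, 0, 1.0],
    [0, 0, 0, -2, 0, 0, 1.0],
    [0, 0, 0, -2, 0, 0, 1.0]
  ]
}}

```text
clock: 8.88
tcp_pos: [0.5178, 0.068, 0.138]
orientation: [-3.131, 0.247, -0.008]
contact_force: [5.3, -0.6, 0.5]
grip_width: 0.0474
gripper_force: 26.2
```

Call:
{"fn": "servo_tool", "kwargs": {
  "commands": [
    [0, 0, 0, -1, 0, 0, 1.0],
    [0, 0, 0, -2, 0, 0, 1.0],
    [0, 0, 0, -2, 0, 0, 1.0]
  ]
}}

```text
clock: 9.13
tcp_pos: [0.5175, 0.0681, 0.1384]
orientation: [-3.13, 0.247, -0.013]
contact_force: [9.6, -0.2, -0.3]
grip_width: 0.0475
gripper_force: 26.3
```

That's a firm stop at the prongs: 9.6 N with almost no travel. Now the bar, then release.

Call:
{"fn": "servo_tool", "kwargs": {
  "commands": [
    [0, 0, 0, 1, -1, 0, 1.0],
    [0, 0, 0, 1, -2, 0, 1.0],
    [0, 0, 0, 1, -3, 0, 1.0],
    [0, 0, 0, 1, -3, 0, 1.0]
  ]
}}

```text
clock: 9.47
tcp_pos: [0.5174, 0.0661, 0.1381]
orientation: [-3.129, 0.246, -0.009]
contact_force: [6.5, 2.1, 0.5]
grip_width: 0.0473
gripper_force: 26.4
```

Call:
{"fn": "servo_tool", "kwargs": {
  "commands": [
    [0, 0, 0, 0, 0, 0, 0.4],
    [0, 0, 0, 0, 2, 0, 0.2],
    [0, 0, 0, 0, 2, 4, 0.1],
    [0, 0, 0, 0, 2, 30, 0.1],
    [0, 0, 0, 0, 2, 60, 0.1]
  ]
}}

```text
clock: 9.88
tcp_pos: [0.5124, 0.0665, 0.1957]
orientation: [3.13, -0.247, -0.009]
contact_force: [0.8, -0.2, -0.3]
grip_width: 0.0767
gripper_force: 0.0
```

Call:
{"fn": "servo_tool", "kwargs": {
  "commands": [
    [0, 0, 7, -8, 10, 10, 0.1],
    [0, 0, 14, -16, 24, 20, 0.1],
    [0, 0, 21, -24, 38, 30, 0.1],
    [0, 0, 28, -32, 52, 30, 0.1],
    [0, 0, 35, -40, 66, 30, 0.1]
  ]
}}

```text
clock: 10.3
tcp_pos: [0.4741, 0.1334, 0.2276]
orientation: [3.059, 0.715, 0.001]
contact_force: [0.6, 0.7, -1.2]
grip_width: 0.0769
gripper_force: 0.0
```

Call:
{"fn": "servo_tool", "kwargs": {
  "commands": [
    [0, 0, 7, -3, 7, 0, 0.1],
    [0, 0, 14, -3, 7, 0, 0.1],
    [0, 0, 21, -3, 7, 0, 0.1],
    [0, 0, 28, -3, 7, 0, 0.1],
    [0, 0, 35, -3, 7, 0, 0.1]
  ]
}}

```text
clock: 10.72
tcp_pos: [0.471, 0.1397, 0.2268]
orientation: [2.702, 1.602, -0.002]
contact_force: [0.3, -0.2, -0.0]
grip_width: 0.0769
gripper_force: 0.0
```

Call:
{"fn": "servo_tool", "kwargs": {
  "commands": [
    [0, 0, 7, 0, 0, 0, 0.1],
    [0, 0, 14, 0, 0, 0, 0.1],
    [0, 0, 20, 0, 0, 0, 0.1],
    [0, 0, 20, 0, 0, 0, 0.1]
  ]
}}

```text
clock: 11.05
tcp_pos: [0.4711, 0.1395, 0.2267]
orientation: [-2.386, -2.044, 0.002]
contact_force: [0.1, 0.2, 0.4]
grip_width: 0.0767
gripper_force: 0.0
```

```bash
python3 - <<'E'
from h import *
o,im,dp=grab("top","t5"); print(o["tcp_pos"],o["clock"],yaw(o),np.round(o["joints"],2))
o,im,dp=grab("wrist","w5")
E
```

```text
[0.47108284 0.13954973 0.22673001] 11.05 81.1738976308302 [ 0.    0.22 -0.48  1.96  0.12  0.99 -0.68]
```

View pics/w5.png

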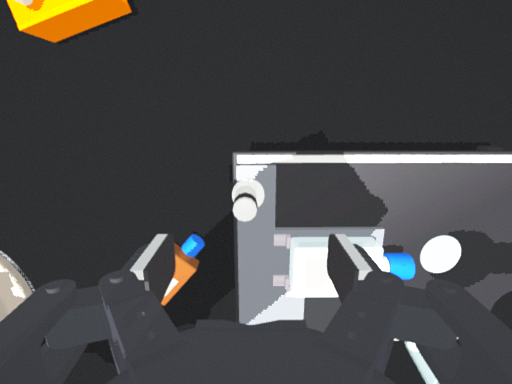

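The wrist view shows the post top at about (245,209). The flask sits in the holder at right, between the fingers' projections.

```bash
python3 - <<'E'
from h import *
o=r.get_obs();im=cv2.imread("pics/w5.png");dp=np.load("pics/w5.npy")
print(onz("wrist",[(244.5,210),(245,202),(248,192)],.17,o)*1000)
c,k,D=K("wrist");T=pose("wrist",c,o)
print(dp[205:216:5,244],T[2,3],T[:3,3])
for z in(.17,.15): 
    p=np.linalg.inv(T)@np.array([*o["tcp_pos"][:2],z,1]); print(cv2.projectPoints(np.array([[p[0],-p[1],-p[2]]]),np.zeros(3),np.zeros(3),k,D)[0].ravel())
E
```

```text
[[466.69632148 140.04341626 170.        ]
 [468.06029923 145.95916467 170.        ]
 [471.40126234 152.95450999 170.        ]]
[0.20865616 0.21144217 0.        ] 0.3689912192261165 [0.48220043 0.20676019 0.36899122]
[250.88235099 209.60498746]
[250.87651199 201.39086241]
```

Call:
{"fn": "servo_tool", "kwargs": {
  "commands": [
    [0, 0, 0, -4, 0, -15, 0.1],
    [0, 0, 0, -4, 0, -40, 0.1],
    [0, 0, 0, -4, 0, -65, 0.3],
    [0, 0, 0, -4, 0, -76, 0.5],
    [0, 0, 0, -4, 0, -76, 0.5]
  ]
}}

```text
clock: 11.57
tcp_pos: [0.4658, 0.1391, 0.1486]
orientation: [-2.39, -2.036, 0.008]
contact_force: [-0.4, -0.3, -0.5]
grip_width: 0.043
gripper_force: 0.0
```

Call:
{"fn": "servo_tool", "kwargs": {
  "commands": [
    [0, 0, 0, 0, 0, 0, 0.6],
    [0, 0, 0, 0, 0, 0, 0.65],
    [0, 0, 0, 0, 0, 0, 0.7],
    [0, 0, 0, 0, 0, 0, 0.75],
    [0, 0, 0, 0, 0, 0, 0.8]
  ],
  "force": 20
}}

```text
clock: 11.98
tcp_pos: [0.4681, 0.1401, 0.1518]
orientation: [2.389, 2.039, 0.002]
contact_force: [-2.1, 0.0, 4.9]
grip_width: 0.0173
gripper_force: 12.4
```

Call:
{"fn": "servo_tool", "kwargs": {
  "commands": [
    [0, 0, 0, 0, 0, 0, 0.85],
    [0, 0, 0, 0, 0, 0, 0.9],
    [0, 0, 0, 0, 0, 0, 0.9]
  ]
}}

```text
clock: 12.23
tcp_pos: [0.4681, 0.1402, 0.1518]
orientation: [2.389, 2.039, 0.002]
contact_force: [-2.0, -0.5, 5.5]
grip_width: 0.017
gripper_force: 19.4
```

Call:
{"fn": "servo_tool", "kwargs": {
  "commands": [
    [0, 0, 0, 2, -0.3, 0, 0.9],
    [0, 0, 0, 6, -0.9, 0, 0.9],
    [0, 0, 0, 12, -1.9, 0, 0.9],
    [0, 0, 0, 19, -3.0, 0, 0.9],
    [0, 0, 0, 26, -4.1, 0, 0.9]
  ]
}}

```text
clock: 12.65
tcp_pos: [0.4941, 0.1361, 0.1518]
orientation: [2.389, 2.04, 0.001]
contact_force: [-1.7, 0.8, 6.5]
grip_width: 0.0171
gripper_force: 19.5
```

Call:
{"fn": "servo_tool", "kwargs": {
  "commands": [
    [0, 0, 0, 7, -1.1, 0, 0.9],
    [0, 0, 0, 14, -2.2, 0, 0.9],
    [0, 0, 0, 21, -3.3, 0, 0.9],
    [0, 0, 0, 28, -4.4, 0, 0.9],
    [0, 0, 0, 35, -5.5, 0, 0.9]
  ]
}}

```text
clock: 13.07
tcp_pos: [0.5292, 0.1306, 0.1518]
orientation: [2.389, 2.04, 0.002]
contact_force: [-2.3, 0.8, 7.2]
grip_width: 0.0171
gripper_force: 19.5
```

Call:
{"fn": "servo_tool", "kwargs": {
  "commands": [
    [0, 0, 0, 7, -1.1, 0, 0.9],
    [0, 0, 0, 13, -2.1, 0, 0.9],
    [0, 0, 0, 18, -2.8, 0, 0.9],
    [0, 0, 0, 22, -3.5, 0, 0.9],
    [0, 0, 0, 25, -4.0, 0, 0.9]
  ]
}}

```text
clock: 13.48
tcp_pos: [0.5543, 0.1267, 0.1519]
orientation: [2.389, 2.039, 0.002]
contact_force: [-2.4, 0.3, 5.9]
grip_width: 0.017
gripper_force: 19.4
```

Call:
{"fn": "servo_tool", "kwargs": {
  "commands": [
    [0, 0, 0, 2, -0.3, 0, 0.9],
    [0, 0, 0, 4, -0.6, 0, 0.9],
    [0, 0, 0, 6, -0.9, 0, 0.9],
    [0, 0, 0, 8, -1.2, 0, 0.9],
    [0, 0, 0, 10, -1.5, 0, 0.9]
  ]
}}

```text
clock: 13.9
tcp_pos: [0.564, 0.1252, 0.1519]
orientation: [2.389, 2.04, 0.002]
contact_force: [-2.5, 0.4, 5.8]
grip_width: 0.0174
gripper_force: 19.4
```

Call:
{"fn": "servo_tool", "kwargs": {
  "commands": [
    [0, 0, 0, 1, -0.2, 0, 0.9],
    [0, 0, 0, 2, -0.3, 0, 0.9],
    [0, 0, 0, 3, -0.5, 0, 0.9],
    [0, 0, 0, 4, -0.6, 0, 0.9],
    [0, 0, 0, 5, -0.8, 0, 0.9]
  ]
}}

```text
clock: 14.32
tcp_pos: [0.5657, 0.125, 0.1517]
orientation: [-2.386, -2.039, 0.007]
contact_force: [-15.4, 0.8, 16.7]
grip_width: 0.0175
gripper_force: 20.8
```

Call:
{"fn": "servo_tool", "kwargs": {
  "commands": [
    [0, 0, 0, 1, -0.2, 0, 0.9],
    [0, 0, 0, 2, -0.3, 0, 0.9],
    [0, 0, 0, 2, -0.3, 0, 0.9],
    [0, 0, 0, 2, -0.3, 0, 0.9]
  ]
}}

```text
clock: 14.65
tcp_pos: [0.5657, 0.125, 0.1516]
orientation: [-2.384, -2.039, 0.012]
contact_force: [-18.1, 0.9, 18.8]
grip_width: 0.0173
gripper_force: 21.2
```

All the way in (18 N at the stop). Now draw it all the way out.

Call:
{"fn": "servo_tool", "kwargs": {
  "commands": [
    [0, 0, 0, -4, 0.6, 0, 0.9],
    [0, 0, 0, -8, 1.2, 0, 0.9],
    [0, 0, 0, -12, 1.9, 0, 0.9],
    [0, 0, 0, -18, 2.8, 0, 0.9],
    [0, 0, 0, -25, 3.9, 0, 0.9]
  ]
}}

```text
clock: 15.07
tcp_pos: [0.5468, 0.1279, 0.1518]
orientation: [2.389, 2.038, 0.005]
contact_force: [2.0, 0.5, 6.0]
grip_width: 0.017
gripper_force: 20.0
```

Call:
{"fn": "servo_tool", "kwargs": {
  "commands": [
    [0, 0, 0, -7, 1.1, 0, 0.9],
    [0, 0, 0, -14, 2.2, 0, 0.9],
    [0, 0, 0, -21, 3.3, 0, 0.9],
    [0, 0, 0, -28, 4.4, 0, 0.9],
    [0, 0, 0, -35, 5.5, 0, 0.9]
  ]
}}

```text
clock: 15.48
tcp_pos: [0.5114, 0.1334, 0.1517]
orientation: [2.389, 2.038, 0.004]
contact_force: [2.3, 0.4, 6.4]
grip_width: 0.017
gripper_force: 20.0
```

Call:
{"fn": "servo_tool", "kwargs": {
  "commands": [
    [0, 0, 0, -7, 1.1, 0, 0.9],
    [0, 0, 0, -14, 2.2, 0, 0.9],
    [0, 0, 0, -20, 3.2, 0, 0.9],
    [0, 0, 0, -26, 4.1, 0, 0.9],
    [0, 0, 0, -31, 4.9, 0, 0.9]
  ]
}}

```text
clock: 15.9
tcp_pos: [0.4802, 0.1383, 0.1517]
orientation: [2.389, 2.039, 0.004]
contact_force: [2.8, -0.1, 5.9]
grip_width: 0.0171
gripper_force: 20.0
```

Call:
{"fn": "servo_tool", "kwargs": {
  "commands": [
    [0, 0, 0, -4, 0.6, 0, 0.9],
    [0, 0, 0, -7, 1.1, 0, 0.9],
    [0, 0, 0, -10, 1.6, 0, 0.9],
    [0, 0, 0, -12, 1.9, 0, 0.9],
    [0, 0, 0, -14, 2.2, 0, 0.9]
  ]
}}

```text
clock: 16.32
tcp_pos: [0.4666, 0.1404, 0.1517]
orientation: [2.389, 2.039, 0.004]
contact_force: [9.1, -2.0, 3.7]
grip_width: 0.0168
gripper_force: 20.1
```

Call:
{"fn": "servo_tool", "kwargs": {
  "commands": [
    [0, 0, 0, -2, 0.3, 0, 0.9],
    [0, 0, 0, -3, 0.5, 0, 0.9],
    [0, 0, 0, -4, 0.6, 0, 0.9],
    [0, 0, 0, -4, 0.6, 0, 0.9]
  ]
}}

```text
clock: 16.65
tcp_pos: [0.4665, 0.1404, 0.1519]
orientation: [2.388, 2.035, 0.014]
contact_force: [15.7, -1.1, -5.9]
grip_width: 0.0165
gripper_force: 19.9
```

Out at the stop. Release, lift, and go back over the flask.

Call:
{"fn": "servo_tool", "kwargs": {
  "commands": [
    [0, 0, 0, 3, -0.5, 0, 0.9],
    [0, 0, 0, 4, -0.6, 0, 0.6],
    [0, 0, 0, 4, -0.6, 0, 0.4],
    [0, 0, 0, 4, -0.6, 20, 0.3],
    [0, 0, 0, 4, -0.6, 55, 0.1]
  ]
}}

```text
clock: 17.07
tcp_pos: [0.4618, 0.1387, 0.2025]
orientation: [-2.386, -2.037, 0.014]
contact_force: [1.6, -0.3, 0.8]
grip_width: 0.065
gripper_force: 0.0
```

Call:
{"fn": "servo_tool", "kwargs": {
  "commands": [
    [0, 0, -7, 0, 0, 20, 0.1],
    [0, 0, -14, 0, -5, 20, 0.1],
    [0, 0, -21, 5, -10, 20, 0.1],
    [0, 0, -28, 10, -15, 20, 0.1],
    [0, 0, -35, 15, -20, 20, 0.1]
  ]
}}

```text
clock: 17.48
tcp_pos: [0.4795, 0.1196, 0.2252]
orientation: [2.896, 1.218, -0.003]
contact_force: [-0.1, -0.8, -0.4]
grip_width: 0.0765
gripper_force: 0.0
```

Call:
{"fn": "servo_tool", "kwargs": {
  "commands": [
    [0, 0, -7, 3, -7, 0, 0.1],
    [0, 0, -14, 6, -14, 0, 0.1],
    [0, 0, -21, 9, -21, 0, 0.1],
    [0, 0, -28, 12, -28, 0, 0.1],
    [0, 0, -35, 15, -35, 0, 0.1]
  ]
}}

```text
clock: 17.9
tcp_pos: [0.4944, 0.0846, 0.2249]
orientation: [3.128, 0.291, -0.004]
contact_force: [0.6, -1.1, 0.4]
grip_width: 0.0768
gripper_force: 0.0
```

Call:
{"fn": "servo_tool", "kwargs": {
  "commands": [
    [0, 0, -7, 5, -6, -5, 0.1],
    [0, 0, -14, 10, -12, -10, 0.1],
    [0, 0, -20, 15, -18, -15, 0.1],
    [0, 0, -20, 15, -18, -20, 0.1],
    [0, 0, -20, 15, -18, -20, 0.1]
  ]
}}

```text
clock: 18.32
tcp_pos: [0.509, 0.0669, 0.2042]
orientation: [3.131, -0.243, -0.005]
contact_force: [0.3, 0.1, 0.3]
grip_width: 0.0767
gripper_force: 0.0
```

```bash
python3 - <<'E'
from h import *
o,im,dp=grab("wrist","w6"); print(o["tcp_pos"],o["clock"],yaw(o),np.round(o["joints"],2))
hsv=cv2.cvtColor(im,cv2.COLOR_BGR2HSV)
m=cv2.inRange(hsv,(0,0,195),(180,50,255));w=np.zeros_like(m);w[60:280,150:330]=m[60:280,150:330]
w=cv2.morphologyEx(w,cv2.MORPH_CLOSE,np.ones((41,41)));w=cv2.morphologyEx(w,cv2.MORPH_OPEN,np.ones((35,35)))
c=max(cv2.findContours(w,0,2)[0],key=cv2.contourArea);print(cv2.boundingRect(c))
q=cv2.minAreaRect((onz("wrist",c.reshape(-1,2),.15,o)[:,:2]*1000).astype(np.float32));print(q,seatcoords(np.array(q[0])))
b=cv2.inRange(hsv,(100,150,50),(130,255,255));b[:,:190]=0;b[:,300:]=0;b[140:]=0
M=cv2.moments(b,True);p=[M["m10"]/M["m00"],M["m01"]/M["m00"]];print("cap",p,onz("wrist",p,.146,o)*1000)
E
```

```text
[0.5090217  0.06686893 0.20418588] 18.3167 -8.86765061024235 [-0.08  0.25 -0.21  1.95  0.06  0.94 -2.04]
(216, 120, 69, 46)
((555.5839233398438, 60.89681625366211), (46.51903533935547, 29.976388931274414), 81.0849609375) [[ -0.20727066 -87.52609237]]
cap [249.95435684647302, 88.22489626556016] [[590.27497396  55.47227416 146.        ]]
```

Call:
{"fn": "servo_tool", "kwargs": {
  "commands": [
    [0, 0, 0, 6, -1, -10, 0.1],
    [0, 0, 0, 12, -1, -30, 0.1],
    [0, 0, 0, 12, -1, -55, 0.1],
    [0, 0, 0, 12, -1, -68, 0.1],
    [0, 0, 0, 12, -1, -68, 0.1]
  ]
}}

```text
clock: 18.78
tcp_pos: [0.5205, 0.066, 0.1345]
orientation: [3.131, -0.244, -0.009]
contact_force: [-0.1, -0.7, -0.3]
grip_width: 0.0768
gripper_force: 0.0
```

Call:
{"fn": "servo_tool", "kwargs": {
  "commands": [
    [0, 0, 0, 0, 0, 0, 0.3],
    [0, 0, 0, 0, 0, 0, 1.0],
    [0, 0, 0, 0, 0, 0, 1.0],
    [0, 0, 0, 0, 0, 0, 1.0]
  ],
  "force": 40
}}

```text
clock: 19.12
tcp_pos: [0.5236, 0.0664, 0.1391]
orientation: [-3.131, 0.247, -0.004]
contact_force: [-0.8, 0.3, 3.5]
grip_width: 0.047
gripper_force: 41.5
```

Call:
{"fn": "servo_tool", "kwargs": {
  "commands": [
    [0, 0, 0, 0, 0, 4, 1.0],
    [0, 0, 0, 0, 0, 12, 1.0],
    [0, 0, 0, -4, 0, 22, 1.0],
    [0, 0, 0, -14, 3, 30, 1.0],
    [0, 0, 0, -24, 6, 34, 1.0]
  ]
}}

```text
clock: 19.53
tcp_pos: [0.4982, 0.0725, 0.1734]
orientation: [-3.131, 0.248, -0.002]
contact_force: [-0.6, 0.2, -2.3]
grip_width: 0.0467
gripper_force: 41.7
```

Call:
{"fn": "servo_tool", "kwargs": {
  "commands": [
    [0, 0, 0, 0, 0, 15, 1.0],
    [0, 0, 7, 0, 0, 28, 1.0],
    [0, 0, 14, 0, 0, 28, 1.0],
    [0, 0, 21, 0, 0, 28, 1.0],
    [0, 0, 28, 0, 0, 28, 1.0]
  ]
}}

```text
clock: 19.95
tcp_pos: [0.4974, 0.0726, 0.2005]
orientation: [3.097, 0.528, 0.0]
contact_force: [-0.6, 0.5, -0.6]
grip_width: 0.047
gripper_force: 41.7
```

Call:
{"fn": "servo_tool", "kwargs": {
  "commands": [
    [0, 0, 7, 0, 0, 0, 1.0],
    [0, 0, 14, 0, 0, 0, 1.0],
    [0, 0, 21, 0, 0, 0, 1.0],
    [0, 0, 28, 0, 0, 0, 1.0],
    [0, 0, 35, 0, 0, 0, 1.0]
  ]
}}

```text
clock: 20.37
tcp_pos: [0.4972, 0.0725, 0.2001]
orientation: [2.794, 1.435, -0.001]
contact_force: [0.5, -0.0, -0.6]
grip_width: 0.0468
gripper_force: 41.7
```

Call:
{"fn": "servo_tool", "kwargs": {
  "commands": [
    [0, 0, 7, 0, 0, 0, 1.0],
    [0, 0, 14, 0, 0, 0, 1.0],
    [0, 0, 21, 0, 0, 0, 1.0],
    [0, 0, 28, 0, 0, 0, 1.0],
    [0, 0, 35, 0, 0, 0, 1.0]
  ]
}}

```text
clock: 20.78
tcp_pos: [0.4972, 0.0725, 0.2001]
orientation: [2.234, 2.209, -0.001]
contact_force: [-0.1, 0.5, -0.7]
grip_width: 0.0469
gripper_force: 41.7
```

Call:
{"fn": "servo_tool", "kwargs": {
  "commands": [
    [0, 0, 7, 0, 0, 0, 1.0],
    [0, 0, 14, 0, 0, 0, 1.0],
    [0, 0, 21, 0, 0, 0, 1.0],
    [0, 0, 28, 0, 0, 0, 1.0],
    [0, 0, 35, 0, 0, 0, 1.0]
  ]
}}

```text
clock: 21.2
tcp_pos: [0.4972, 0.0724, 0.2001]
orientation: [1.466, 2.778, -0.002]
contact_force: [-0.8, -0.5, -1.3]
grip_width: 0.0467
gripper_force: 41.7
```

Call:
{"fn": "servo_tool", "kwargs": {
  "commands": [
    [0, 0, 7, 0, 0, 0, 1.0],
    [0, 0, 14, 0, 0, 0, 1.0],
    [0, 0, 21, 0, 0, 0, 1.0],
    [0, 0, 28, 0, 0, 0, 1.0],
    [0, 0, 35, 0, 0, 0, 1.0]
  ]
}}

```text
clock: 21.62
tcp_pos: [0.4972, 0.0724, 0.2]
orientation: [-0.563, -3.09, 0.002]
contact_force: [-0.0, -0.8, -1.0]
grip_width: 0.0468
gripper_force: 41.7
```

Call:
{"fn": "servo_tool", "kwargs": {
  "commands": [
    [0, 0, 7, 0, 0, 0, 1.0],
    [0, 0, 12, 0, 0, 0, 1.0],
    [0, 0, 12, 0, 0, 0, 1.0],
    [0, 0, 12, 0, 0, 0, 1.0]
  ]
}}

```text
clock: 21.95
tcp_pos: [0.4977, 0.0723, 0.2]
orientation: [-0.251, -3.131, 0.001]
contact_force: [-0.3, 0.3, -0.5]
grip_width: 0.0468
gripper_force: 41.7
```

```bash
python3 - <<'E'
from h import *
o,im,dp=grab("wrist","w7"); print(o["tcp_pos"],o["clock"],yaw(o),np.round(o["joints"],2))
E
```

```text
[0.49773054 0.07225493 0.1999825 ] 21.95 170.84372927894503 [ 0.36  0.32 -0.74  1.95  0.26  0.97  0.9 ]
```

View pics/w7.png

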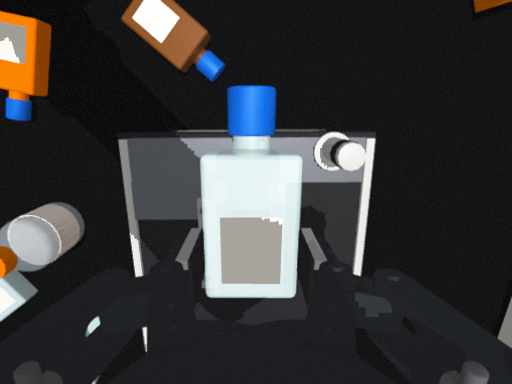

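The flask hangs square in the gripper: cap at (252,110), body at (202–300, 152–296), post at (349,155). It now points out towards the robot. I'll measure its offset from the TCP.

```bash
python3 - <<'E'
from h import *
o=r.get_obs();im=cv2.imread("pics/w7.png")
f=lambda uv,z:onz("wrist",uv,z,o)[:,:2]*1000
P=f([(203,156),(300,156),(207,292),(296,292)],.211);s=seatcoords(P);print(np.round(s,1).tolist())
print("TCP",seatcoords(o["tcp_pos"][None]*1000),"cap",seatcoords(f([(252,110)],.207)),"post",seatcoords(f([(350,156)],.17)))
A=lambda p,q:np.degrees(np.arctan2(*(q-p)[::-1]))
print(A(P[2],P[0]),A(P[3],P[1]))
E
```

```text
[[18.2, -194.4], [-25.8, -194.2], [19.6, -123.4], [-26.7, -123.3]]
TCP [[  -2.38499941 -146.23567173]] cap [[  -4.07643852 -214.43138679]] post [[ -62.70840977 -188.12142957]]
169.90558807371008 171.76826598141992
```

Call:
{"fn": "servo_tool", "kwargs": {
  "commands": [
    [0, 0, 0, 12, -1, 0, 1.0],
    [0, 0, 0, 28, -3, 0, 1.0],
    [0, 0, 0, 44, -5, 0, 1.0],
    [0, 0, 0, 55, -6, 0, 1.0],
    [0, 0, 0, 55, -6, -10, 1.0]
  ]
}}

```text
clock: 22.42
tcp_pos: [0.5566, 0.0663, 0.1912]
orientation: [0.251, 3.127, 0.002]
contact_force: [0.7, 0.2, -1.0]
grip_width: 0.047
gripper_force: 41.7
```

Call:
{"fn": "servo_tool", "kwargs": {
  "commands": [
    [0, 0, 0, 0, 0, -15, 1.0],
    [0, 0, 0, 0, 0, -33, 1.0],
    [0, 0, 0, 0, 0, -45, 1.0],
    [0, 0, 0, 0, 0, -49, 1.0],
    [0, 0, 0, 0, 0, -49, 1.0]
  ]
}}

```text
clock: 22.83
tcp_pos: [0.5528, 0.066, 0.1401]
orientation: [-0.247, -3.13, 0.001]
contact_force: [0.4, -0.7, -0.8]
grip_width: 0.0463
gripper_force: 41.7
```

Call:
{"fn": "servo_tool", "kwargs": {
  "commands": [
    [0, 0, 0, 0, 0, -1, 1.0],
    [0, 0, 0, 0, 0, -2, 1.0],
    [0, 0, 0, 0, 0, -2, 1.0]
  ]
}}

```text
clock: 23.08
tcp_pos: [0.5536, 0.066, 0.1392]
orientation: [0.247, 3.132, -0.001]
contact_force: [-1.8, -1.2, 2.1]
grip_width: 0.0467
gripper_force: 41.9
```

Call:
{"fn": "servo_tool", "kwargs": {
  "commands": [
    [0, 0, 0, -2, 0.3, 0.5, 1.0],
    [0, 0, 0, -4, 0.6, 0.5, 1.0],
    [0, 0, 0, -6, 0.9, 0.5, 1.0],
    [0, 0, 0, -6, 0.9, 0.5, 1.0]
  ]
}}

```text
clock: 23.42
tcp_pos: [0.547, 0.0674, 0.1392]
orientation: [-0.247, -3.131, -0.0]
contact_force: [-0.8, 0.1, -1.2]
grip_width: 0.0469
gripper_force: 41.7
```

Call:
{"fn": "servo_tool", "kwargs": {
  "commands": [
    [0, 0, 0, -1.5, 0.2, 0, 1.0],
    [0, 0, 0, -3, 0.5, 0, 1.0],
    [0, 0, 0, -4, 0.6, 0, 1.0],
    [0, 0, 0, -4, 0.6, 0, 1.0]
  ]
}}

```text
clock: 23.75
tcp_pos: [0.5447, 0.0677, 0.1398]
orientation: [0.247, 3.129, 0.001]
contact_force: [3.7, -0.4, -0.9]
grip_width: 0.047
gripper_force: 41.6
```

Call:
{"fn": "servo_tool", "kwargs": {
  "commands": [
    [0, 0, 0, 0, -1.5, -0.5, 1.0],
    [0, 0, 0, 0, -3, -0.5, 1.0],
    [0, 0, 0, -0.5, -4.5, -0.5, 1.0],
    [0, 0, 0, -0.5, -4.5, -0.5, 1.0]
  ]
}}

```text
clock: 24.08
tcp_pos: [0.5443, 0.0635, 0.1394]
orientation: [0.248, 3.13, 0.002]
contact_force: [4.8, 1.3, 0.4]
grip_width: 0.0467
gripper_force: 41.8
```

Call:
{"fn": "servo_tool", "kwargs": {
  "commands": [
    [0, 0, 0, 0, -1, 0, 1.0],
    [0, 0, 0, 0, -2, 0, 1.0],
    [0, 0, 0, 0, -3, 0, 1.0],
    [0, 0, 0, 0, -3, 0, 1.0]
  ]
}}

```text
clock: 24.42
tcp_pos: [0.544, 0.0617, 0.1394]
orientation: [0.246, 3.13, 0.004]
contact_force: [4.3, 4.0, 0.4]
grip_width: 0.0469
gripper_force: 41.8
```

Call:
{"fn": "servo_tool", "kwargs": {
  "commands": [
    [0, 0, 0, 0, -1, 0, 1.0],
    [0, 0, 0, -1, -2, 0, 1.0],
    [0, 0, 0, -2, -2, 0, 1.0],
    [0, 0, 0, -2, -2, 0, 1.0]
  ]
}}

```text
clock: 24.75
tcp_pos: [0.5437, 0.0616, 0.1399]
orientation: [0.243, 3.126, 0.009]
contact_force: [8.8, 7.6, -2.0]
grip_width: 0.0471
gripper_force: 41.7
```

Call:
{"fn": "servo_tool", "kwargs": {
  "commands": [
    [0, 0, 0, 0.5, 0, 0, 0.7],
    [0, 0, 0, 1, 1, 0, 0.4],
    [0, 0, 0, 2, 3, 0, 0.2],
    [0, 0, 0, 2, 3, 1, 0.1],
    [0, 0, 0, 2, 3, 10, 0.1]
  ]
}}

```text
clock: 25.17
tcp_pos: [0.5412, 0.0603, 0.1473]
orientation: [-0.247, -3.127, 0.002]
contact_force: [0.1, -0.5, 0.1]
grip_width: 0.0766
gripper_force: 0.0
```

Call:
{"fn": "servo_tool", "kwargs": {
  "commands": [
    [0, 0, 0, 0, 0, 20, 0.1],
    [0, 0, 0, -10, 0, 40, 0.1],
    [0, 0, 0, -20, 0, 50, 0.1],
    [0, 0, 0, -20, 0, 50, 0.1],
    [0, 0, 0, -20, 0, 50, 0.1]
  ]
}}

```text
clock: 25.58
tcp_pos: [0.5231, 0.0606, 0.1994]
orientation: [0.248, 3.131, -0.001]
contact_force: [0.7, 0.3, -0.4]
grip_width: 0.0768
gripper_force: 0.0
```

```bash
cat > fit.py <<'E'
from h import *
import sys
o,im,dp=grab("wrist",sys.argv[1]); print(o["tcp_pos"],o["clock"],yaw(o))
c,k,D=K("wrist");T=pose("wrist",c,o)
# depth -> world points -> imager coordinates
v,u_=np.mgrid[0:384:1,0:512:1];p=np.c_[u_.ravel(),v.ravel()]
t,d=rays("wrist",p,o);W=(t+d*dp.reshape(-1,1))*1000;ok=dp.ravel()>0
s=np.c_[seatcoords(W),W[:,2]][ok];s=s[(abs(s[:,0])<90)&(s[:,1]>-215)&(s[:,1]<-20)]
top=s[(s[:,2]>145)&(s[:,2]<158)&(abs(s[:,0])<32)]
for y in range(-196,-50,8):
    q=top[abs(top[:,1]-y)<2];
    if len(q)>5: print(y,len(q),"x",np.round(np.percentile(q[:,0],[1,99]),1),"z",round(np.median(q[:,2]),1))
for x in range(-24,28,6):
    q=top[abs(top[:,0]-x)<2];
    if len(q)>5: print("x",x,"y",np.round(np.percentile(q[:,1],[0.5,99.5]),1))
b=s[(s[:,0]>20)&(s[:,0]<45)&(s[:,1]>-140)&(s[:,1]<-80)]
print("bar profile",[(x,round(float(np.median(b[abs(b[:,0]-x)<1][:,2])),1)) for x in range(18,44,2) if (abs(b[:,0]-x)<1).sum()>5])
E
python3 fit.py w8
```

```text
[0.52312059 0.06062587 0.19939849] 25.5833 170.94499426256084
-172 165 x [-8.6  9.6] z 148.5
-164 160 x [-8.7  8.7] z 148.4
-156 107 x [-7.5  8. ] z 147.3
-148 336 x [-22.2  22.7] z 149.0
-140 409 x [-23.1  23.9] z 150.5
-132 374 x [-23.6  23.4] z 150.5
-124 355 x [-23.   23.5] z 150.6
-116 349 x [-23.6  23.9] z 150.8
-108 353 x [-23.3  23.3] z 150.8
-100 329 x [-23.2  23.3] z 150.8
-92 324 x [-23.3  23.7] z 150.8
-84 312 x [-23.1  24. ] z 150.8
-76 288 x [-23.2  23.3] z 150.4
x -24 y [-147.4  -74.4]
x -18 y [-148.2  -74. ]
x -12 y [-148.1  -74.1]
x -6 y [-177.2  -74.2]
x 0 y [-177.4  -74.1]
x 6 y [-177.3  -73.2]
x 12 y [-148.2  -73.1]
x 18 y [-148.   -73.4]
x 24 y [-147.4  -74.9]
bar profile [(20, 287.9), (22, 287.5), (24, 289.3), (26, 286.9), (28, 284.6), (30, 282.2), (32, 281.3), (34, 277.6), (36, 274.7), (38, 271.9), (40, 277.0), (42, 231.8)]
```

The depth map puts the body at x ±23.4 and y −148…−74 in imager axes, which is square in the seat. Both stops were also felt firmly (8.8 and 7.6 N). Next, the post.

Call:
{"fn": "servo_tool", "kwargs": {
  "commands": [
    [0, 0, -7, -8, 8, 15, 0.1],
    [0, 0, -14, -20, 20, 28, 0.1],
    [0, 0, -21, -32, 35, 28, 0.1],
    [0, 0, -28, -44, 50, 28, 0.1],
    [0, 0, -35, -50, 65, 28, 0.1]
  ]
}}

```text
clock: 26.05
tcp_pos: [0.4719, 0.1263, 0.226]
orientation: [-1.186, -2.907, 0.002]
contact_force: [0.5, -0.1, -0.2]
grip_width: 0.0766
gripper_force: 0.0
```

Call:
{"fn": "servo_tool", "kwargs": {
  "commands": [
    [0, 0, -7, -5, 10, 0, 0.1],
    [0, 0, -14, -5, 15, 0, 0.1],
    [0, 0, -21, -5, 15, 0, 0.1],
    [0, 0, -28, -5, 15, 0, 0.1],
    [0, 0, -35, -5, 15, 0, 0.1]
  ]
}}

```text
clock: 26.47
tcp_pos: [0.468, 0.1409, 0.2257]
orientation: [-2.005, -2.417, 0.003]
contact_force: [0.1, 0.4, 0.3]
grip_width: 0.0767
gripper_force: 0.0
```

Call:
{"fn": "servo_tool", "kwargs": {
  "commands": [
    [0, 0, -7, 0, 0, 0, 0.1],
    [0, 0, -14, 0, 0, 0, 0.1],
    [0, 0, -20, 0, 0, 0, 0.1],
    [0, 0, -20, 0, 0, 0, 0.1],
    [0, 0, -20, 0, 0, 0, 0.1]
  ]
}}

```text
clock: 26.88
tcp_pos: [0.468, 0.141, 0.226]
orientation: [-2.386, -2.043, 0.002]
contact_force: [-0.5, 0.7, -0.0]
grip_width: 0.0765
gripper_force: 0.0
```

Call:
{"fn": "servo_tool", "kwargs": {
  "commands": [
    [0, 0, 0, -1, -0.5, -15, 0.1],
    [0, 0, 0, -1, -0.5, -40, 0.1],
    [0, 0, 0, -1, -0.5, -65, 0.3],
    [0, 0, 0, -1, -0.5, -74, 0.5],
    [0, 0, 0, -1, -0.5, -74, 0.55]
  ],
  "force": 20
}}

```text
clock: 27.3
tcp_pos: [0.4655, 0.1399, 0.1505]
orientation: [-2.385, -2.041, 0.007]
contact_force: [0.5, 0.0, 0.4]
grip_width: 0.0416
gripper_force: 0.0
```

Call:
{"fn": "servo_tool", "kwargs": {
  "commands": [
    [0, 0, 0, 0, 0, 0, 0.6],
    [0, 0, 0, 0, 0, 0, 0.65],
    [0, 0, 0, 0, 0, 0, 0.7],
    [0, 0, 0, 0, 0, 0, 0.73],
    [0, 0, 0, 0, 0, 0, 0.76]
  ]
}}

```text
clock: 27.72
tcp_pos: [0.4677, 0.1408, 0.1536]
orientation: [2.389, 2.039, 0.002]
contact_force: [1.0, 0.8, -0.4]
grip_width: 0.0203
gripper_force: 0.0
```

Call:
{"fn": "servo_tool", "kwargs": {
  "commands": [
    [0, 0, 0, 0, 0, 0, 0.8],
    [0, 0, 0, 0, 0, 0, 0.85],
    [0, 0, 0, 0, 0, 0, 0.9],
    [0, 0, 0, 0, 0, 0, 0.9]
  ]
}}

```text
clock: 28.05
tcp_pos: [0.4675, 0.1408, 0.1535]
orientation: [2.389, 2.039, 0.001]
contact_force: [-1.3, -0.3, 6.9]
grip_width: 0.0168
gripper_force: 19.5
```

Call:
{"fn": "servo_tool", "kwargs": {
  "commands": [
    [0, 0, 0, 1, -0.2, 0, 0.9],
    [0, 0, 0, 3, -0.5, 0, 0.9],
    [0, 0, 0, 6, -0.9, 0, 0.9],
    [0, 0, 0, 10, -1.6, 0, 0.9],
    [0, 0, 0, 15, -2.3, 0, 0.9]
  ]
}}

```text
clock: 28.47
tcp_pos: [0.4822, 0.1385, 0.1535]
orientation: [2.389, 2.04, 0.0]
contact_force: [-2.6, -0.7, 6.8]
grip_width: 0.0173
gripper_force: 19.6
```

Call:
{"fn": "servo_tool", "kwargs": {
  "commands": [
    [0, 0, 0, 5, -0.8, 0, 0.9],
    [0, 0, 0, 10, -1.6, 0, 0.9],
    [0, 0, 0, 15, -2.3, 0, 0.9],
    [0, 0, 0, 20, -3.1, 0, 0.9],
    [0, 0, 0, 25, -3.9, 0, 0.9]
  ]
}}

```text
clock: 28.88
tcp_pos: [0.5074, 0.1346, 0.1535]
orientation: [2.389, 2.04, 0.0]
contact_force: [-2.5, -0.5, 7.1]
grip_width: 0.0173
gripper_force: 19.6
```

Call:
{"fn": "servo_tool", "kwargs": {
  "commands": [
    [0, 0, 0, 5, -0.8, 0, 0.9],
    [0, 0, 0, 10, -1.6, 0, 0.9],
    [0, 0, 0, 15, -2.3, 0, 0.9],
    [0, 0, 0, 20, -3.1, 0, 0.9],
    [0, 0, 0, 25, -3.9, 0, 0.9]
  ]
}}

```text
clock: 29.3
tcp_pos: [0.5325, 0.1307, 0.1535]
orientation: [2.389, 2.04, 0.0]
contact_force: [-2.0, -0.6, 7.1]
grip_width: 0.0169
gripper_force: 19.6
```

Call:
{"fn": "servo_tool", "kwargs": {
  "commands": [
    [0, 0, 0, 5, -0.8, 0, 0.9],
    [0, 0, 0, 10, -1.6, 0, 0.9],
    [0, 0, 0, 14, -2.2, 0, 0.9],
    [0, 0, 0, 17, -2.7, 0, 0.9],
    [0, 0, 0, 19, -3.0, 0, 0.9]
  ]
}}

```text
clock: 29.72
tcp_pos: [0.5516, 0.1277, 0.1536]
orientation: [2.389, 2.039, 0.001]
contact_force: [-1.8, -0.8, 6.5]
grip_width: 0.0167
gripper_force: 19.5
```

Call:
{"fn": "servo_tool", "kwargs": {
  "commands": [
    [0, 0, 0, 1.5, -0.2, 0, 0.9],
    [0, 0, 0, 2.5, -0.4, 0, 0.9],
    [0, 0, 0, 3.5, -0.5, 0, 0.9],
    [0, 0, 0, 4.5, -0.7, 0, 0.9],
    [0, 0, 0, 5.5, -0.9, 0, 0.9]
  ]
}}

```text
clock: 30.13
tcp_pos: [0.5568, 0.1269, 0.1536]
orientation: [2.389, 2.04, 0.001]
contact_force: [-2.0, -0.0, 6.2]
grip_width: 0.0167
gripper_force: 19.5
```

Call:
{"fn": "servo_tool", "kwargs": {
  "commands": [
    [0, 0, 0, 1, -0.2, 0, 0.9],
    [0, 0, 0, 2, -0.3, 0, 0.9],
    [0, 0, 0, 3, -0.5, 0, 0.9],
    [0, 0, 0, 4, -0.6, 0, 0.9],
    [0, 0, 0, 5, -0.8, 0, 0.9]
  ]
}}

```text
clock: 30.55
tcp_pos: [0.5618, 0.1261, 0.1535]
orientation: [2.389, 2.04, 0.001]
contact_force: [-1.5, -0.5, 5.5]
grip_width: 0.0172
gripper_force: 19.5
```

Call:
{"fn": "servo_tool", "kwargs": {
  "commands": [
    [0, 0, 0, 1, -0.2, 0, 0.9],
    [0, 0, 0, 2, -0.3, 0, 0.9],
    [0, 0, 0, 3, -0.5, 0, 0.9],
    [0, 0, 0, 4, -0.6, 0, 0.9],
    [0, 0, 0, 5, -0.8, 0, 0.9]
  ]
}}

```text
clock: 30.97
tcp_pos: [0.5657, 0.1255, 0.1535]
orientation: [-2.388, -2.04, 0.002]
contact_force: [-7.5, 0.2, 10.8]
grip_width: 0.0166
gripper_force: 20.1
```

Call:
{"fn": "servo_tool", "kwargs": {
  "commands": [
    [0, 0, 0, 1, -0.2, 0, 0.9],
    [0, 0, 0, 2, -0.3, 0, 0.9],
    [0, 0, 0, 3, -0.5, 0, 0.9],
    [0, 0, 0, 3, -0.5, 0, 0.9]
  ]
}}

```text
clock: 31.3
tcp_pos: [0.5658, 0.1255, 0.1534]
orientation: [-2.385, -2.039, 0.01]
contact_force: [-13.7, 0.6, 16.7]
grip_width: 0.0171
gripper_force: 20.7
```

Call:
{"fn": "servo_tool", "kwargs": {
  "commands": [
    [0, 0, 0, -2, 0.3, 0, 0.9],
    [0, 0, 0, -4, 0.6, 0, 0.9],
    [0, 0, 0, -4, 0.6, 0, 0.9]
  ]
}}

```text
clock: 31.55
tcp_pos: [0.5656, 0.1255, 0.1535]
orientation: [2.389, 2.04, 0.001]
contact_force: [-1.9, -0.0, 6.4]
grip_width: 0.0167
gripper_force: 19.9
```

Call:
{"fn": "servo_tool", "kwargs": {
  "commands": [
    [0, 0, 0, 0, 0, 0, 0.65],
    [0, 0, 0, 0, 0, 0, 0.55],
    [0, 0, 0, 0, 0, 0, 0.5],
    [0, 0, 0, 0, 0, 15, 0.5],
    [0, 0, 0, 0, 0, 40, 0.5]
  ]
}}

```text
clock: 31.97
tcp_pos: [0.5638, 0.1242, 0.1903]
orientation: [-2.387, -2.038, 0.008]
contact_force: [0.4, 0.1, -0.0]
grip_width: 0.0427
gripper_force: 0.0
```

Call:
{"fn": "servo_tool", "kwargs": {
  "commands": [
    [0, 0, 0, -5, 2, 30, 0.4],
    [0, 0, 0, -25, 10, 40, 0.2],
    [0, 0, 0, -50, 10, 40, 0.1],
    [0, 0, 0, -70, 10, 40, 0.1],
    [0, 0, 0, -70, 10, 40, 0.1]
  ]
}}

```text
clock: 32.38
tcp_pos: [0.4922, 0.1354, 0.2327]
orientation: [-2.387, -2.042, 0.003]
contact_force: [0.1, -0.3, -0.4]
grip_width: 0.0765
gripper_force: 0.0
```

```bash
python3 - <<'E'
from h import *
o,im,dp=grab("wrist","w9"); print(o["tcp_pos"],o["clock"],yaw(o))
grab("top","t9");grab("scene","s9")
c,k,D=K("wrist")
v,u_=np.mgrid[0:384,0:512];p=np.c_[u_.ravel(),v.ravel()]
t,d=rays("wrist",p,o);W=(t+d*dp.reshape(-1,1))*1000;ok=dp.ravel()>0
s=np.c_[seatcoords(W),W[:,2]][ok]
top=s[(s[:,2]>143)&(s[:,2]<158)&(abs(s[:,0])<32)&(s[:,1]>-90)&(s[:,1]<60)]
for y in range(-84,40,8):
    q=top[abs(top[:,1]-y)<2]
    if len(q)>5: print(y,len(q),"x",np.round(np.percentile(q[:,0],[1,99]),1),"z",round(np.median(q[:,2]),1))
for x in range(-24,28,6):
    q=top[abs(top[:,0]-x)<2]
    if len(q)>5: print("x",x,"y",np.round(np.percentile(q[:,1],[.5,99.5]),1))
q=s[(s[:,2]>160)&(s[:,2]<176)&(abs(s[:,0]+64)<15)&(abs(s[:,1]+88)<30)];print("post",len(q),q.mean(0) if len(q) else "")
# bystanders: change of top view outside the robot/imager
a,b=cv2.imread("pics/top0.png").astype(int),cv2.imread("pics/top0.png" if 0 else "pics/t9.png").astype(int)
m=(np.abs(a-b).max(2)>50).astype(np.uint8);n,L,S,C=cv2.connectedComponentsWithStats(m)
print([(S[i].tolist()) for i in range(1,n) if S[i,4]>12])
E
```

```text
[0.49220775 0.13541522 0.23270493] 32.3833 81.09673841882795
-52 19 x [-8.  -3.3] z 144.7
-44 154 x [-24.4   1.2] z 150.3
-36 145 x [-24.4   3.6] z 150.5
-28 173 x [-24.4  10.9] z 150.6
-20 204 x [-24.1  16.4] z 150.5
-12 202 x [-24.5  18. ] z 150.8
-4 181 x [-24.2  16.4] z 150.7
4 172 x [-24.3   8.8] z 150.8
12 179 x [-24.3  10.7] z 150.8
20 181 x [-24.9  13.3] z 150.6
28 34 x [-24.2  16.1] z 149.8
x -24 y [-47.4  26. ]
x -18 y [-48.3  26.1]
x -12 y [-48.1  26.1]
x -6 y [-53.5  25.4]
x 0 y [-48.7  25.9]
x 6 y [-33.7  26.5]
x 12 y [-27.1  25.8]
x 18 y [-23.   19.5]
post 532 [-66.04710606 -89.25577551 168.12286232]
[[203, 154, 56, 71, 1812], [167, 168, 88, 131, 4213], [204, 177, 4, 8, 22], [211, 180, 6, 6, 23], [203, 186, 13, 19, 140], [357, 189, 21, 33, 447], [246, 248, 7, 11, 25], [215, 288, 74, 96, 3145], [451, 293, 51, 54, 1591], [495, 299, 17, 44, 478], [227, 315, 15, 9, 51], [269, 325, 10, 13, 68], [406, 326, 45, 58, 1504], [274, 340, 5, 6, 24], [452, 340, 38, 27, 87], [224, 349, 18, 12, 120], [276, 359, 144, 25, 2486], [218, 364, 10, 20, 141]]
```

```bash
python3 -c "
from bench import r
print(r.hand_in())"
```

```text
the job is handed in; nothing more can be done
None
```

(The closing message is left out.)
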